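# Lock the battery hatch screw of a kitchen scale with a screwdriver

### The arm

A 7-joint arm with a two-finger parallel gripper is mounted at the origin on a cart in front of the work surface, level with it; the furniture and walls round the work are solid. World frame = base frame: x ahead of the robot, y to its left, z up, the work surface at z = 0. Lengths are in m, angles in rad, forces in N, time in s.
With the tool pointing down it reaches from about 0.4 to 0.85 m from the base axis. Payload 10.4 kg.
Tool frame: the origin (TCP) lies between the finger pads; the fingertips stand 14 mm ahead of it and the grasp point (between the pads) lies 5 mm behind it; z points along the fingers, y is the direction in which the jaws open and shut (so a half turn about z gives the same grasp; the last joint's range is limited). The gripper opens to 87 mm and grips with 3 to 60 N. Pads are 19 mm wide; open, the fingers measure 117 mm over their backs; the gripper's body (75 mm by 190 mm) begins 51 mm behind the grasp point.
Start: joints at [-1.189, 0.332, -0.065, 1.46, 0.022, 1.35, -0.088], TCP at [0.246, 0.575, 0.198] pointing down, gripper open.
Joint ranges: [-2.6, 2.6], [-0.5, 2.12], [-1.47, 1.34], [0.16, 2.42], [-1.27, 4.41], [0.06, 2.06], [-2.6, 2.6]. Speed limits (rad/s): [2.22, 2.22, 2.79, 2.79, 3.14, 3.14, 3.14].

### API

Orientations are given as a unit quaternion [x, y, z, w].
In Python, from bench import readout, camera, calibration, order gives the robot as it stands.
- The arm moves only by the tool apply_moves, never from a script. Its argument "deltas" is a list of rows, each an object with "translation": the shift along the world's x, y, z in m, a list of three; "turn": the turn, a rotation vector about the world's x, y, z in rad, a list of three; "hand": the finger opening in m, from 0 to 0.087. A call has 1 to 5 rows; each row shifts and turns the pose as measured when the row begins; what a row does not reach is not made up. A row lasts 1/10 s, in which the tool goes at most 50 mm and 8.59 degrees, less where a joint would pass 70% of its speed; a pose out of reach is approached as far as the arm can. A call with a gripper value outside its range is refused whole. The fingers move at their own pace and stop on an object; "newtons" is the grip in N (left out, the last holds). Time passes only in rows, so rows that do not move let the fingers close. It gives the time, the measured TCP pose, the force and the opening at its end, in the units of the state.
- readout.read_state(): the state, without advancing time (a new reading comes with each control period).
- camera(name): name is "scene" or "top" or "wrist"; returns the picture (420x560x3 uint8, red, green, blue); there is no depth.
- calibration(name): a dict with "fx", "fy", "cx", "cy" (pixels), "extrinsics" (4x4, takes a point from world to camera coordinates). Camera axes: x right, y down, z forward; pixel columns grow to the right and rows downward; lengths in m; the calibration is good to about 2 mm. The wrist camera is an equidistant fisheye: a pixel r from the principal point sees the ray r / f radians off the axis. A picture is of the moment at which its call begins: read the wrist's pose just before it. calibration takes no time and is no camera call; for the wrist camera it gives the pose at the moment of the call.
- order.close_job(): hands the job in, once; it reports no verdict.
The state is a dict: "time": time; "joint_positions": joint angles; "joint_vel": joint speeds; "joint_torque": joint torques, N m; "ee_pos": TCP position; "eef_rot": TCP orientation; "ft_force": force on the tool from outside, world axes, zero at the start; "torque": the same for the moment, N m; "width": finger opening in m.
Only numpy, scipy, OpenCV 4.12 (cv2) and the standard library are available. Lean on these libraries where they do the work, as an engineer would, in place of code of your own. Each camera call takes 0.05 s, during which the arm holds its last target. There are 200 camera calls.

### The job

The kitchen scale lies face down with fresh cells in it, but its battery hatch is not locked yet. Take the flat-blade screwdriver with the red handle out of the wooden rack, seat its blade in the slot of the hatch screw, push the screw in against its spring and, keeping the push on, turn it clockwise as far as it goes so that it stays locked; press no harder than it takes, and touch the scale with nothing but the blade. Then stand the screwdriver back upright in its place in the rack, and leave everything else where it is.

Things in the scene. Friction and masses are not known exactly. Their poses are not given: they have to be found in the camera images.
- scale: Kitchen scale lying face down, not moving: a white slab 145 x 190 x 21 mm (x, y, z) on a dark glass plate, four black feet, 16 mm high, up. In its middle a light grey battery housing, 62 (x) by 108 mm (y), its top (the hatch) 30 mm above the table. Origin: centre of the underside, z up. The hatch screw stands in a well of 26 mm diameter on the scale's z axis.
- screw_head (a point): Centre of the top of the hatch screw's round steel head (24 mm diameter, 6 mm thick), 3 mm above the slot's floor; moves with the screw. Undone, it stands 8 mm proud of the hatch, 38 mm above the table. The screw goes down on a spring: 2 N to start it, then 0.4 N more per mm. More than 20 N between blade and screw, push and twist together, counts as forcing it.
- screw_slot (a point): Centre of the floor of the slot in the screw's head; x axis along the slot, z up; moves and turns with the screw. One straight slot across the full width of the head, 3.2 mm wide, 3.0 mm deep, its edges broken by 0.5 mm; the floor is flat. Undone, the floor is 35 mm above the table.
- screw_press (a joint): How far the hatch screw is pressed down, in m; 0 at the start. A cross pin on it must dip under a hidden cam before it turns: 2.8 to 14.8 mm deep, differing from scale to scale. Turning then asks for 0.6 mm more. A hard stop lies 0.9 mm below the depth where it begins to turn; the spring gives 3.5 to 8.3 N there, and leaning on it makes it bind. Once locked and released it stays 2.4 to 14.4 mm down.
- screw_turn (a joint): Turn of the hatch screw in rad, growing clockwise seen from above: 0 is open (slot along the scale's x axis). Starts between 0 and 0.1; unpressed it turns only to about 0.2. Stops at 1.36. It drags with 0.02 N m. Past 1.15 it is in the detent and stays locked when the push is taken off.
- flat_driver: Flat-blade screwdriver, red square handle with black inlays and black ends, standing handle up in one of the rack's two places. Origin: on its axis where handle and shank meet; z along the handle, away from the blade. Handle 25 x 25 mm, flats square to its x and y axes, 82 mm long (z 0 to 82 mm); shank 7 mm thick. 70 to 110 g. In the rack the handle's lower end rests on the rack's top.
- flat_driver_tip (a point): Middle of the blade's end, on the flat-blade screwdriver's axis, 64 mm below its origin; axes as the screwdriver's. The blade is 10 mm wide along x and about 2 mm thick along y (1.8 mm at its very end, 2.4 mm at 6 mm up).
- cross_driver: Cross-tip screwdriver of the same shape and size, with a blue handle, standing in the other place of the rack. It does not fit the slot; it stays there.
- rack: Small wooden screwdriver rack, fixed, 52 mm (x) by 180 mm (y), top 78 mm above the table. Origin: centre of the underside; its y axis runs along the row of places. Midway between the two places three short bits stand 16 mm above the top.
- rack_left (a point): Centre of the rack's place at its +y end, at the height of the rack's top: a round hole of 17 mm diameter through a 12 mm top board, 50 mm from the rack's middle. A screwdriver stands here with its origin at this point.
- rack_right (a point): The same for the place at the rack's -y end.
- opener: Opener with a yellow handle lying on the sideboard, 174 x 41 x 20 mm; bystander.
- tin_fish: Low round tin, 86 mm across and 40 mm high; bystander.
- pink_tub: Closed pink tub, 81 mm across and 54 mm high; bystander.

How it is judged:
On the way, in this order (a step that is already met when the one before it is completed fails the run):
1. the flat-blade screwdriver is lifted clear of the rack (z of flat_driver_tip in the frame of rack above 0.082 m), for 0.05 s.
2. its blade sits in the screw's slot and pushes on it (horizontal distance between flat_driver_tip and screw_slot below 0.006 m and z of flat_driver_tip in the frame of screw_slot below 0.0015 m and contact force between flat_driver and scale above 5 N), for 0.1 s.
3. the screw is under way, turned past the middle by the seated blade with the push kept on (all of step 2 and value of joint screw_turn above 0.7 rad), for 0.1 s.
4. the screw is locked and the blade has left it (value of joint screw_turn above 1.15 rad and z of flat_driver_tip in the frame of screw_slot above 0.008 m), for 0.1 s.
At the end, for the whole second after the job is handed in: The hatch screw stays turned by more than 1.15 rad with nothing holding it, and the flat-blade screwdriver stands at rest in a place of the rack: its origin within 6 mm of the place's centre sideways and 3 mm of the rack's top in height, upright within 0.1 rad (value of joint screw_turn above 1.15 rad and (horizontal distance between flat_driver and rack_left below 0.006 m or horizontal distance between flat_driver and rack_right below 0.006 m) and z of flat_driver in the frame of rack between 0.075 and 0.081 m and angle between flat_driver's own z axis and vertical below 0.1 rad and linear speed of flat_driver below 0.02 m/s); the robot touches nothing.
It fails at once if the screwdriver presses on the screw or the scale with more than 20 N, push and twist together (contact force between flat_driver and scale above 20 N).
It fails at once if the gripper or the arm touches the scale (contact force between any of the fingers, the arm and scale above 1 N).
It fails at once if the blue screwdriver is used on the scale or taken from its place (contact force between cross_driver and scale above 0.5 N or distance of cross_driver from where it was at the start of the episode above 0.02 m).
It fails at once if a bystander is moved (distance of any of opener, tin_fish, pink_tub from where it was at the start of the episode above 0.02 m).
It also fails if it takes over 58 s, if anything falls off the work surface, if the arm or the gripper's body presses on something with over 40 N, if the wrist force passes 120 N, or if a joint passes its speed limit or range.

## Working session

There is one attempt and no reset: what is moved stays moved. The work goes in short steps, Python scripts to look and compute and a tool call to move; the robot and the scene stay as the last step left them, time stands still between calls to the robot, and variables do not carry over. Pictures are saved under pics/ and viewed, about 8 in all and at most 12, crops included, and the job is handed in when it is done.

Besides the shell and the picture viewer there is one more tool, called after "Call:" as name([rows], argument=value, ...), one row to a line, values as JSON. apply_moves: Moves the arm, as the interface text tells. Its arguments: {"type":"object","properties":{"deltas":{"type":"array","items":{"type":"object","properties":{"translation":{"type":"array","items":{"type":"number"}},"turn":{"type":"array","items":{"type":"number"}},"hand":{"type":"number"}}}},"newtons":{"type":"number"}},"required":["deltas"]}

```bash
mkdir -p pics && cat > h.py <<'E'
from bench import readout, camera, calibration, order
import numpy as np, cv2
def save(n,f,crop=None,s=1):
    im=camera(n)[:,:,::-1]; cv2.imwrite('pics/raw_'+f+'.png',im)
    if crop: im=im[crop[1]:crop[3],crop[0]:crop[2]]
    im=cv2.resize(np.ascontiguousarray(im),None,fx=s,fy=s,interpolation=cv2.INTER_CUBIC); cv2.imwrite('pics/'+f+'.png',im)
def crop(src,f,c,s):
    im=cv2.imread('pics/raw_'+src+'.png')[c[1]:c[3],c[0]:c[2]]
    cv2.imwrite('pics/'+f+'.png',cv2.resize(im,None,fx=s,fy=s,interpolation=cv2.INTER_CUBIC))
def ray(n,u,v,c=None):
    c=c or calibration(n);E=np.array(c['extrinsics']);R=E[:3,:3];o=-R.T@E[:3,3]
    x=(u-c['cx'])/c['fx'];y=(v-c['cy'])/c['fy']
    if n=='wrist':
        r=np.hypot(x,y);k=np.sin(r)/r if r>1e-9 else 1;d=np.array([x*k,y*k,np.cos(r)])
    else: d=np.array([x,y,1])
    return o,R.T@d
def at(n,u,v,z,c=None):
    o,d=ray(n,u,v,c);return o+d*(z-o[2])/d[2]
def proj(n,p,c=None):
    c=c or calibration(n);E=np.array(c['extrinsics']);q=E[:3,:3]@np.array(p)+E[:3,3]
    if n=='wrist':
        r=np.hypot(q[0],q[1]);t=np.arctan2(r,q[2]);k=t/r if r>1e-9 else 1/q[2];x,y=q[0]*k,q[1]*k
    else:x,y=q[:2]/q[2]
    return np.array([c['fx']*x+c['cx'],c['fy']*y+c['cy']])
E
python3 - <<'E'
from h import *
print(readout.read_state())
a=camera('scene');b=camera('top');
for n,i in(('scene',a),('top',b)): cv2.imwrite(f'pics/raw_{n}0.png',i[:,:,::-1])
cv2.imwrite('pics/both.png',cv2.resize(np.vstack([a,b])[:,:,::-1],None,fx=.714,fy=.714,interpolation=cv2.INTER_AREA))
for n in('scene','top','wrist'):print(n,calibration(n))
E
```

```text
{'time': 0.0, 'joint_positions': array([-1.18858966,  0.33285584, -0.06468882,  1.46093757,  0.02158897,
        1.34987398, -0.08849101]), 'joint_vel': array([-0.00205771,  0.00238829,  0.00017326, -0.00063431,  0.00010054,
        0.00155768, -0.00017194]), 'joint_torque': array([-1.73643716e-04, -6.23262691e+01,  2.43955327e-02, -3.89893842e+01,
       -6.13750750e-02,  3.98726016e-02,  1.40247043e-04]), 'ee_pos': array([0.24599759, 0.57410529, 0.19736572]), 'eef_rot': array([ 2.01015854e-01,  9.79587745e-01, -6.80923886e-04, -1.11026334e-04]), 'ft_force': array([ 0.60683025, -0.14903234, -0.55285403]), 'torque': array([-0.00754027,  0.00894326,  0.03390305]), 'width': 0.08698271511180625}
scene {'fx': 503.9028145266825, 'fy': 503.9028145266825, 'cx': 274.38099840803767, 'cy': 215.27369581700938, 'extrinsics': array([[ 0.75016254, -0.66123726, -0.00463269, -0.50055837],
       [-0.442092  , -0.49631134, -0.74714772,  0.24260101],
       [ 0.49174265,  0.5625303 , -0.66464187,  1.24831028],
       [ 0.        ,  0.        ,  0.        ,  1.        ]])}
top {'fx': 490.3781778014321, 'fy': 490.3781778014321, 'cx': 270.07567619968705, 'cy': 204.16426030020622, 'extrinsics': array([[-0.00431911, -0.99998927,  0.00167713, -0.14943347],
       [-0.99653746,  0.00416493, -0.08304065,  0.5558143 ],
       [ 0.08303277, -0.00202998, -0.99654475,  1.28465533],
       [ 0.        ,  0.        ,  0.        ,  1.        ]])}
wrist {'fx': 325.19226210127806, 'fy': 325.19226210127806, 'cx': 280.60027100304404, 'cy': 209.09386644987717, 'extrinsics': array([[ 0.39580995,  0.9183286 , -0.00265664, -0.62414698],
       [ 0.88343048, -0.37997532,  0.27417028, -0.03232127],
       [ 0.25076895, -0.11086628, -0.96167749,  0.39126694],
       [ 0.        ,  0.        ,  0.        ,  1.        ]])}
```

View pics/both.png

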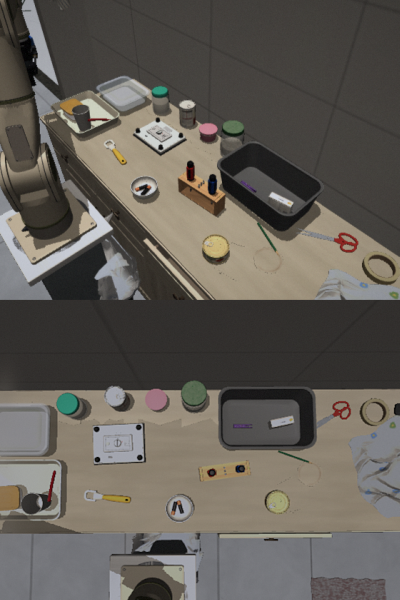

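Upper half is the scene view, lower half the top view. In full-size top-view pixels the scale is at about (167,199) and the rack at about (315,238). In the scene view the red driver is left of the blue one, nearer +y. I'll enlarge both.

```bash
python3 - <<'E'
from h import *
a=cv2.imread('pics/raw_top0.png');b=cv2.imread('pics/raw_scene0.png')
c=lambda im,x0,y0,w,h,s:cv2.resize(im[y0:y0+h,x0:x0+w],(w*s,h*s),interpolation=cv2.INTER_CUBIC)
top=np.hstack([c(a,125,165,84,60,5),c(a,275,215,76,60,5)])
bot=np.hstack([c(b,180,160,84,60,5),c(b,240,215,76,60,5)])
cv2.imwrite('pics/crop1.png',np.vstack([top,bot]))
E
```

```text
(no output)
```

View pics/crop1.png

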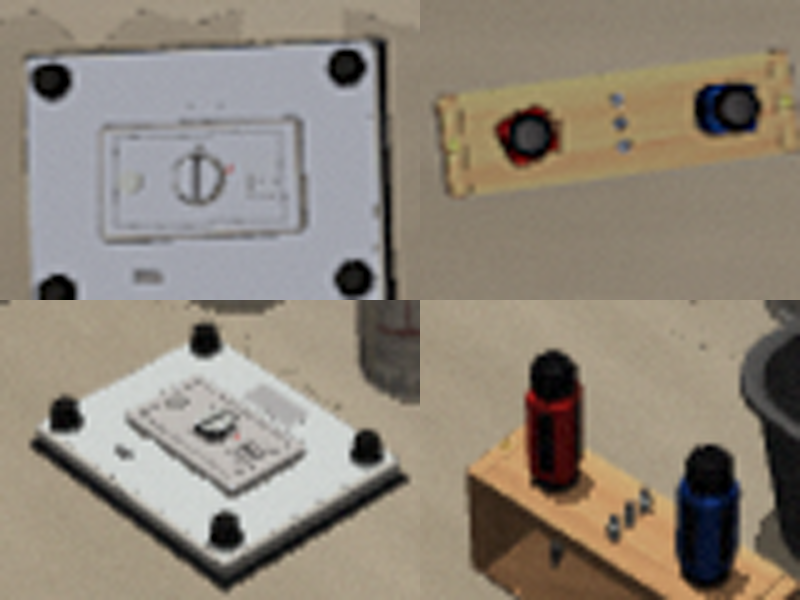

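Top view: screw at (164.6,201.0), slot vertical in the image (roughly along world x). Red cap is at (297.2,241.4). The red handle's yaw differs from the rack's, so I need a wrist close-up.

```bash
python3 - <<'E'
from h import *
print('screw',at('top',164.6,201,.038),at('scene',180+215/5,160+130/5,.038))
print('drv top',at('top',297.2,241.4,.16),at('scene',240+(553-420)/5,215+(362-300)/5,.16))
print('blue top',at('top',275+(741-420)/5,215+108/5,.16))
print('bits',at('top',275+(621-420)/5,215+123/5,.094))
for u,v in((440,98),(785,52),(457,193)):print('rackcorner',at('top',275+(u-420)/5,215+v/5,.078))
for p in ((47,80),(347,67),(353,278),(57,292)):print('foot',at('top',125+p[0]/5,165+p[1]/5,.037))
E
```

```text
screw [0.56348158 0.12637816 0.038     ] [0.55834357 0.11727526 0.038     ]
drv top [ 0.45486413 -0.21548406  0.16      ] [ 0.45266218 -0.21555185  0.16      ]
blue top [ 0.46580058 -0.31533326  0.16      ]
bits [ 0.45963936 -0.26441853  0.094     ]
rackcorner [ 0.47288193 -0.17403261  0.078     ]
rackcorner [ 0.49551747 -0.34988586  0.078     ]
rackcorner [ 0.42478352 -0.18236782  0.078     ]
foot [0.61708439 0.20725668 0.037     ]
foot [0.62337443 0.04846845 0.037     ]
foot [0.51145588 0.04436185 0.037     ]
foot [0.50474806 0.19990686 0.037     ]
```

Call:
apply_moves([
  {"translation": [0.023, -0.042, 0.02], "turn": [0, 0, -0.1], "hand": 0.087},
  {"translation": [0.023, -0.042, 0.02], "turn": [0, 0, -0.1], "hand": 0.087},
  {"translation": [0.023, -0.042, 0.015], "turn": [0, 0, -0.1], "hand": 0.087},
  {"translation": [0.023, -0.042, 0.015], "turn": [0, 0, -0.1], "hand": 0.087},
  {"translation": [0.023, -0.042, 0.01], "turn": [0, 0, -0.1], "hand": 0.087},
])

```text
time: 0.6
ee_pos: [0.3545, 0.3641, 0.2726]
eef_rot: [0.439, 0.898, -0.004, -0.003]
ft_force: [0.5, 0.5, -0.4]
width: 0.0869
```

Call:
apply_moves([
  {"translation": [0.023, -0.042, 0.01], "turn": [0, 0, -0.1], "hand": 0.087},
  {"translation": [0.023, -0.042, 0.01], "turn": [0, 0, -0.1], "hand": 0.087},
  {"translation": [0.023, -0.042, 0.005], "turn": [0, 0, -0.1], "hand": 0.087},
  {"translation": [0.023, -0.042, 0], "turn": [0, 0, -0.1], "hand": 0.087},
  {"translation": [0.023, -0.042, 0], "turn": [0, 0, -0.1], "hand": 0.087},
])

```text
time: 1.1
ee_pos: [0.4714, 0.146, 0.2994]
eef_rot: [0.656, 0.755, -0.002, -0.005]
ft_force: [0.9, 0.4, -0.4]
width: 0.0866
```

```bash
python3 - <<'E'
from h import *
s=readout.read_state();print(s['ee_pos'],s['eef_rot'],s['joint_positions'],s['time'])
c=calibration('wrist');print(proj('wrist',[.563,.126,.038]))
save('wrist','w1')
import pickle;pickle.dump(c,open('w1.pkl','wb'))
E
```

```text
[0.47141784 0.14602133 0.29939493] [ 0.65575452  0.75495873 -0.00168662 -0.00452529] [-0.73874741 -0.00522987  0.35194366  1.63919631 -0.00475478  1.51440483
 -0.24611684] 1.1
[343.596486   196.45840649]
```

```bash
python3 -c "
from h import *
crop('w1','w1c',(255,130,435,265),4)"
```

```text
(no output)
```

View pics/w1c.png

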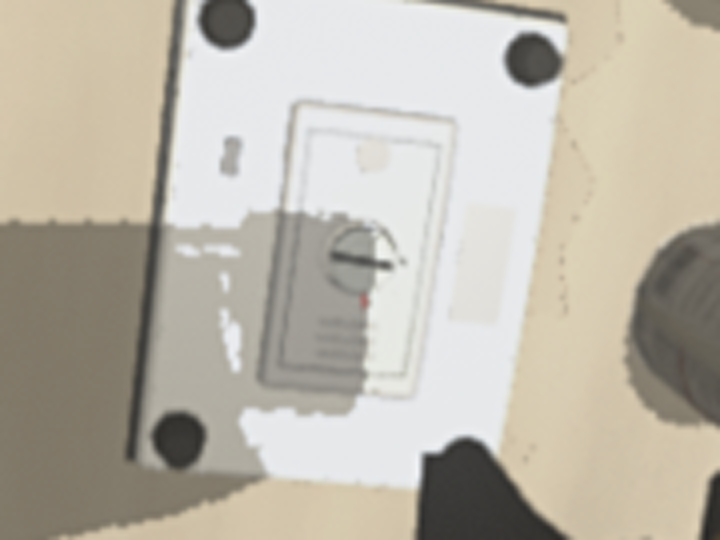

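Call:
apply_moves([
  {"translation": [-0.01, -0.045, 0], "turn": [0, 0, 0], "hand": 0.087},
  {"translation": [-0.01, -0.045, 0], "turn": [0, 0, 0], "hand": 0.087},
  {"translation": [-0.01, -0.045, 0], "turn": [0, 0, 0], "hand": 0.087},
  {"translation": [-0.01, -0.045, 0], "turn": [0, 0, 0], "hand": 0.087},
  {"translation": [-0.01, -0.045, 0], "turn": [0, 0, 0], "hand": 0.087},
])

```text
time: 1.65
ee_pos: [0.4234, -0.0871, 0.2971]
eef_rot: [0.661, 0.75, -0.004, -0.004]
ft_force: [0.2, 0.5, 0.1]
width: 0.0872
```

Call:
apply_moves([
  {"translation": [-0.01, -0.045, 0], "turn": [0, 0, 0], "hand": 0.087},
  {"translation": [-0.01, -0.045, 0], "turn": [0, 0, 0], "hand": 0.087},
  {"translation": [0, 0, 0], "turn": [0, 0, 0], "hand": 0.087},
])

```text
time: 1.95
ee_pos: [0.3992, -0.1865, 0.297]
eef_rot: [0.665, 0.747, -0.003, -0.004]
ft_force: [0.1, -0.2, 0.4]
width: 0.0868
```

```bash
python3 - <<'E'
from h import *
s=readout.read_state();print(s['ee_pos'],s['eef_rot'],s['joint_positions'],s['time'])
c=calibration('wrist');print(proj('wrist',[.4545,-.2155,.16]))
save('wrist','w2')
import pickle;pickle.dump(c,open('w2.pkl','wb'))
u,v=proj('wrist',[.4545,-.2155,.12]).astype(int)
x0,y0=max(u-75,0),max(v-75,0);print(x0,y0)
crop('w2','w2c',(x0,y0,min(x0+160,560),min(y0+140,420)),4)
E
```

```text
[ 0.39920844 -0.18653623  0.29695134] [ 0.66459827  0.74718552 -0.00279541 -0.00388856] [-0.47808722 -0.20441866  0.70526039  1.77092287  0.1331236   1.53713793
  0.32789454] 1.95
[330.61648863 225.90584669]
249 142
```

View pics/w2c.png

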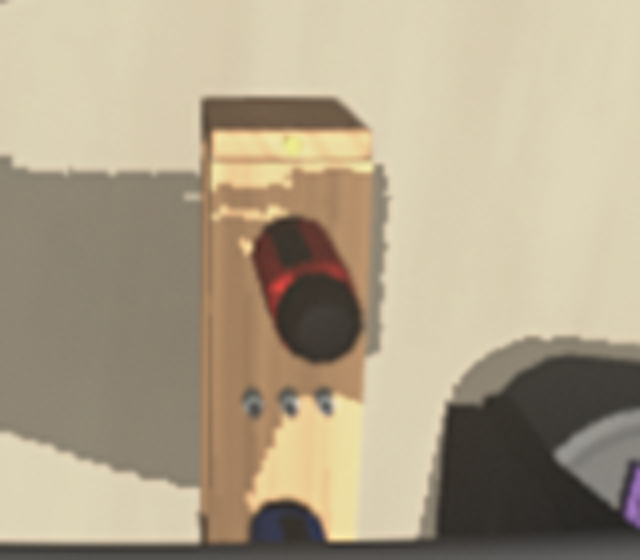

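w1: the screw is centred at (345,195), within 2 px of the prediction, with the slot running from (338,193.8) to (353,196.5). w2: the red handle top is at about (329,220). Its yaw needs a larger enlargement.

```bash
python3 - <<'E'
from h import *
import pickle
c1=pickle.load(open('w1.pkl','rb'));c2=pickle.load(open('w2.pkl','rb'))
p=[at('wrist',255+u/4,130+v/4,z,c1) for u,v,z in((332,255,.038),(392,266,.038),(362,260.5,.038))]
print(p,np.arctan2(*(p[1]-p[0])[1::-1]))
f=[at('wrist',255+u/4,130+v/4,.037,c1)[:2] for u,v in((227,20),(532,58),(178,440))]
print(f,'yaw scale x',np.arctan2(*(f[1]-f[0])[::-1]),'y',np.arctan2(*(f[0]-f[2])[::-1])-np.pi/2,'mid',(f[1]+f[2])/2)
print('drv top',at('wrist',249+320/4,142+318/4,.16,c2))
print('base',proj('wrist',[.455,-.2155,.078],c2))
im=cv2.imread('pics/raw_w2.png')[190:237,305:345]
im=cv2.resize(im,None,fx=12,fy=12,interpolation=cv2.INTER_CUBIC)
t=cv2.imread('pics/raw_top0.png')[228:255,283:313];t=cv2.resize(t,None,fx=12,fy=12,interpolation=cv2.INTER_CUBIC)
o=np.zeros((564,480+360,3),np.uint8);o[:,:480]=im;o[:324,480:]=t
o=np.clip(o.astype(float)*1.8,0,255).astype(np.uint8)[:, :800];cv2.imwrite('pics/hd.png',o)
E
```

```text
[array([0.55419899, 0.12872507, 0.038     ]), array([0.57671246, 0.12795297, 0.038     ]), array([0.56539482, 0.12833429, 0.038     ])] -0.03428151088789203
[array([0.5041418 , 0.20509918]), array([0.61432958, 0.2103155 ]), array([0.51057602, 0.05137935])] yaw scale x 0.04730494199815734 y 0.04183236598772844 mid [0.5624528  0.13084742]
drv top [ 0.45200015 -0.21085892  0.16      ]
base [322.34691076 205.55755603]
```

View pics/hd.png

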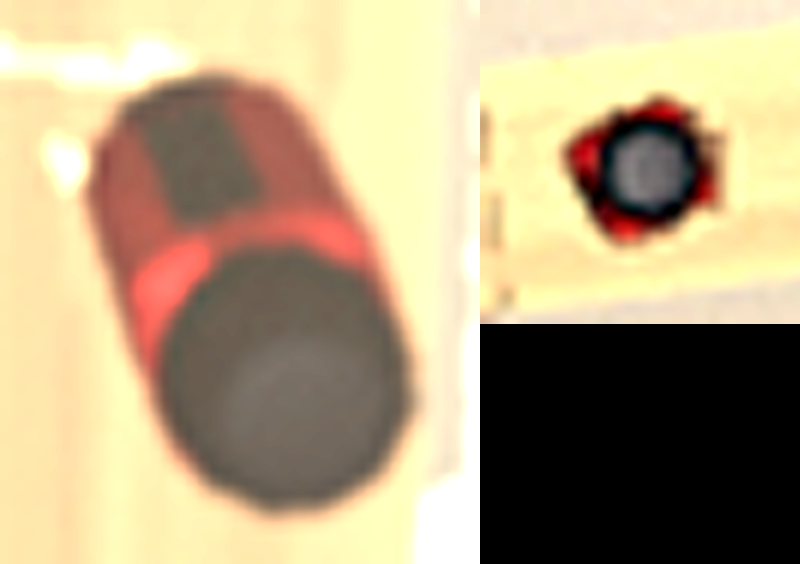

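The handle's flats lie at about +27° azimuth (mod 90°), and the place is near (0.454,-0.214). I'll align the jaws to that and approach.

Call:
apply_moves([
  {"translation": [0.02, -0.01, -0.02], "turn": [0, 0, 0.12], "hand": 0.087},
  {"translation": [0.02, -0.01, -0.02], "turn": [0, 0, 0.12], "hand": 0.087},
  {"translation": [0.015, -0.008, -0.02], "turn": [0, 0, 0.12], "hand": 0.087},
  {"translation": [0, 0, 0], "turn": [0, 0, 0], "hand": 0.087},
])

```text
time: 2.4
ee_pos: [0.4583, -0.2083, 0.2346]
eef_rot: [0.511, 0.86, -0.002, -0.004]
ft_force: [-0.4, 0.7, 0.6]
width: 0.0871
```

```bash
cat > st.py <<'E'
from h import *
from scipy.spatial.transform import Rotation as R
s=readout.read_state();r=R.from_quat(s['eef_rot']).as_matrix()
print(s['time'],'pos',s['ee_pos'].round(4),'az y',np.degrees(np.arctan2(r[1,1],r[0,1])).round(1),'zax',r[:,2].round(4),'F',s['ft_force'].round(1),'T',s['torque'].round(2),'w',round(s['width'],4),'J',s['joint_positions'].round(2))
E
python3 st.py
```

```text
2.4 pos [ 0.4583 -0.2083  0.2346] az y 28.6 zax [-0.0085  0.0011 -1.    ] F [-0.4  0.7  0.6] T [-0.03  0.03  0.04] w 0.0871 J [-0.5   0.03  0.86  1.75 -0.02  1.38  0.87]
```

Call:
apply_moves([
  {"translation": [-0.004, -0.005, -0.03], "turn": [-0.001, -0.008, 0], "hand": 0.087},
  {"translation": [0, 0, -0.03], "turn": [0, 0, 0], "hand": 0.087},
  {"translation": [0, 0, -0.03], "turn": [0, 0, 0], "hand": 0.087},
  {"translation": [0, 0, -0.015], "turn": [0, 0, 0], "hand": 0.087},
  {"translation": [0, 0, 0], "turn": [0, 0, 0], "hand": 0.087},
])

```text
time: 2.9
ee_pos: [0.4552, -0.2072, 0.1271]
eef_rot: [0.513, 0.858, 0.0, -0.001]
ft_force: [0.2, 0.3, -0.0]
width: 0.0874
```

```bash
python3 st.py; python3 - <<'E'
from h import *
s=readout.read_state();t=s['ee_pos'];u,v=proj('wrist',[t[0],t[1],.16]).astype(int);print(u,v)
save('wrist','w3',(max(u-90,0),max(v-80,0),min(u+90,560),min(v+70,420)),4)
E
```

```text
2.9 pos [ 0.4552 -0.2072  0.1271] az y 28.3 zax [-0.0014  0.0017 -1.    ] F [ 0.2  0.3 -0. ] T [-0.05  0.05  0.04] w 0.0874 J [-0.47  0.13  0.87  1.91 -0.11  1.15  0.94]
280 266
```

View pics/w3.png

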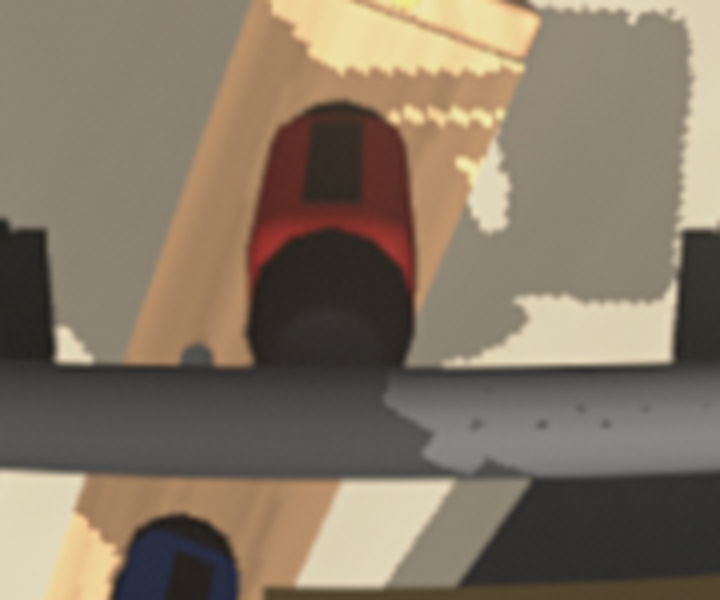

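The handle sits square between the jaws. The cap is about 4.5 mm left of centre, and its flat top face is roughly 5 mm off along tool −x. I'll correct, close and lift.

Call:
apply_moves([
  {"translation": [-0.0015, -0.0065, -0.005], "turn": [0, 0, 0], "hand": 0.087},
  {"translation": [0, 0, 0], "turn": [0, 0, 0], "hand": 0.087},
])

```text
time: 3.15
ee_pos: [0.4554, -0.2137, 0.1248]
eef_rot: [0.513, 0.859, 0.001, 0.001]
ft_force: [-0.3, 0.4, -0.4]
width: 0.0869
```

```bash
python3 st.py
```

```text
3.15 pos [ 0.4554 -0.2137  0.1248] az y 28.3 zax [ 0.0023  0.0019 -1.    ] F [-0.3  0.4 -0.4] T [-0.03  0.    0.  ] w 0.0869 J [-0.45  0.14  0.88  1.91 -0.12  1.14  0.96]
```

Call:
apply_moves([
  {"translation": [-0.0015, 0, -0.003], "turn": [0.001, 0.002, 0], "hand": 0.087},
  {"translation": [0, 0, 0], "turn": [0, 0, 0], "hand": 0.02},
  {"translation": [0, 0, 0], "turn": [0, 0, 0], "hand": 0.02},
  {"translation": [0, 0, 0], "turn": [0, 0, 0], "hand": 0.02},
  {"translation": [0, 0, 0], "turn": [0, 0, 0], "hand": 0.02},
], newtons=20)

```text
time: 3.65
ee_pos: [0.455, -0.214, 0.1236]
eef_rot: [0.513, 0.858, 0.002, 0.001]
ft_force: [-1.0, 0.2, -0.0]
width: 0.0627
```

Call:
apply_moves([
  {"translation": [0, 0, 0], "turn": [0, 0, 0], "hand": 0.02},
  {"translation": [0, 0, 0], "turn": [0, 0, 0], "hand": 0.02},
  {"translation": [0, 0, 0], "turn": [0, 0, 0], "hand": 0.02},
], newtons=50)

```text
time: 3.95
ee_pos: [0.4551, -0.2139, 0.1237]
eef_rot: [0.513, 0.858, 0.002, 0.001]
ft_force: [-0.3, -0.4, 0.4]
width: 0.0387
```

```bash
python3 st.py; python3 st.py
```

```text
3.95 pos [ 0.4551 -0.2139  0.1237] az y 28.3 zax [ 0.0035  0.0031 -1.    ] F [-0.3 -0.4  0.4] T [-0.09  0.04 -0.  ] w 0.0387 J [-0.45  0.14  0.88  1.91 -0.12  1.14  0.97]
3.95 pos [ 0.4551 -0.2139  0.1237] az y 28.3 zax [ 0.0035  0.0031 -1.    ] F [-0.3 -0.4  0.4] T [-0.09  0.04 -0.  ] w 0.0387 J [-0.45  0.14  0.88  1.91 -0.12  1.14  0.97]
```

Call:
apply_moves([
  {"translation": [0, 0, 0], "turn": [0.001, 0.003, 0], "hand": 0.015},
  {"translation": [0, 0, 0], "turn": [0, 0, 0], "hand": 0.015},
  {"translation": [0, 0, 0], "turn": [0, 0, 0], "hand": 0.015},
  {"translation": [0, 0, 0], "turn": [0, 0, 0], "hand": 0.015},
  {"translation": [0, 0, 0], "turn": [0, 0, 0], "hand": 0.015},
], newtons=50)

```text
time: 4.45
ee_pos: [0.4552, -0.2139, 0.1237]
eef_rot: [0.513, 0.858, 0.002, -0.001]
ft_force: [0.6, 0.4, 0.4]
width: 0.0242
```

```bash
python3 st.py
```

```text
4.45 pos [ 0.4552 -0.2139  0.1237] az y 28.3 zax [ 2.0e-04  4.2e-03 -1.0e+00] F [0.6 0.4 0.4] T [-0.03 -0.    0.03] w 0.0242 J [-0.45  0.15  0.88  1.91 -0.13  1.14  0.97]
```

Call:
apply_moves([
  {"translation": [0, 0, 0.02], "turn": [-0.002, 0, 0], "hand": 0.015},
  {"translation": [0, 0, 0.03], "turn": [-0.001, 0, 0], "hand": 0.015},
  {"translation": [0, 0, 0.03], "turn": [-0.001, 0, 0], "hand": 0.015},
  {"translation": [0, 0, 0.03], "turn": [0, 0, 0], "hand": 0.015},
  {"translation": [0, 0, 0.02], "turn": [0, 0, 0], "hand": 0.015},
])

```text
time: 4.95
ee_pos: [0.4518, -0.2132, 0.2548]
eef_rot: [0.513, 0.858, -0.002, -0.003]
ft_force: [0.3, -0.2, -1.0]
width: 0.0246
```

Call:
apply_moves([
  {"translation": [0.01, 0.04, 0], "turn": [0, 0, 0], "hand": 0.015},
  {"translation": [0.01, 0.04, 0], "turn": [0, 0, 0], "hand": 0.015},
  {"translation": [0.01, 0.04, 0], "turn": [0, 0, 0], "hand": 0.015},
  {"translation": [0.01, 0.04, 0], "turn": [0, 0, 0], "hand": 0.015},
  {"translation": [0, 0, 0], "turn": [0, 0, 0], "hand": 0.015},
])

```text
time: 5.45
ee_pos: [0.4927, -0.0492, 0.2583]
eef_rot: [0.516, 0.857, 0.0, -0.001]
ft_force: [0.4, -0.1, -2.8]
width: 0.0246
```

```bash
python3 st.py; python3 - <<'E'
from h import *
t=readout.read_state()['ee_pos'].copy();t[2]-=.11
u,v=proj('scene',t).astype(int);print(u,v)
save('scene','s1',(u-35,v-35,u+25,v+25),5)
a=cv2.imread('pics/s1.png')
u2,v2=proj('wrist',t).astype(int);print(u2,v2)
save('wrist','w4',(u2-50,max(v2-50,0),u2+50,v2+50),5)
b=cv2.imread('pics/w4.png');h=max(a.shape[0],b.shape[0])
o=np.zeros((h,a.shape[1]+b.shape[1],3),np.uint8);o[:a.shape[0],:a.shape[1]]=a;o[:b.shape[0],a.shape[1]:]=b
cv2.imwrite('pics/blade.png',np.clip(o*1.6,0,255).astype(np.uint8))
E
```

```text
5.45 pos [ 0.4927 -0.0492  0.2583] az y 27.9 zax [-9.e-04  1.e-03 -1.e+00] F [ 0.4 -0.1 -2.8] T [-0.07 -0.01  0.02] w 0.0246 J [-0.68 -0.01  0.69  1.73  0.01  1.42  0.5 ]
237 192
282 196
```

View pics/blade.png

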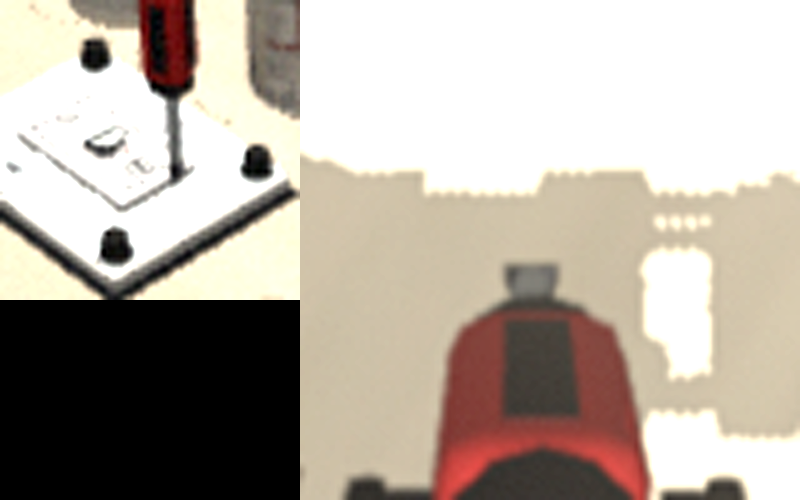

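The scene half shows the driver hanging upright. In the wrist half the blade's end is at about (278,199), its 10 mm width along the jaw axis, so the blade azimuth is about 28°. The slot is at about −2°, so I need to turn about −0.52 rad. Moving above the screw.

Call:
apply_moves([
  {"translation": [0.0144, 0.035, 0], "turn": [0, 0, -0.105], "hand": 0.015},
  {"translation": [0.0144, 0.035, 0], "turn": [0, 0, -0.105], "hand": 0.015},
  {"translation": [0.0144, 0.035, 0], "turn": [0, 0, -0.105], "hand": 0.015},
  {"translation": [0.0144, 0.035, 0], "turn": [0, 0, -0.105], "hand": 0.015},
  {"translation": [0.0144, 0.035, 0], "turn": [0, 0, -0.105], "hand": 0.015},
])

```text
time: 6.05
ee_pos: [0.5652, 0.1108, 0.2602]
eef_rot: [0.736, 0.677, 0.0, 0.001]
ft_force: [0.7, -0.3, -0.5]
width: 0.0244
```

Call:
apply_moves([
  {"translation": [0, 0, -0.025], "turn": [0, 0, 0], "hand": 0.015},
  {"translation": [0, 0, -0.025], "turn": [0, 0, 0], "hand": 0.015},
  {"translation": [0, 0, -0.02], "turn": [0, 0, 0], "hand": 0.015},
  {"translation": [0, 0, 0], "turn": [0, 0, 0], "hand": 0.015},
])

```text
time: 6.45
ee_pos: [0.5673, 0.1108, 0.1873]
eef_rot: [0.737, 0.675, -0.0, 0.002]
ft_force: [-0.4, 0.5, -1.1]
width: 0.0245
```

```bash
python3 st.py
```

```text
6.45 pos [0.5673 0.1108 0.1873] az y -5.0 zax [ 0.0027 -0.0036 -1.    ] F [-0.4  0.5 -1.1] T [-0.08  0.1  -0.01] w 0.0245 J [-0.79  0.26  0.61  1.64 -0.15  1.3  -0.24]
```

Call:
apply_moves([
  {"translation": [-0.003, 0.014, -0.012], "turn": [0.003, 0.003, 0.05], "hand": 0.015},
  {"translation": [0, 0, 0], "turn": [0, 0, 0], "hand": 0.015},
])

```text
time: 6.65
ee_pos: [0.565, 0.1221, 0.1766]
eef_rot: [0.721, 0.693, -0.0, 0.001]
ft_force: [-0.1, 0.6, -2.1]
width: 0.0245
```

```bash
python3 st.py; python3 - <<'E'
from h import *
t=readout.read_state()['ee_pos'].copy();t[2]-=.11
c=calibration('wrist')
u2,v2=proj('wrist',t,c);print(u2,v2,t, proj('wrist',[.5645,.127,.038],c))
u2,v2=int(u2),int(v2)
save('wrist','w5',(u2-50,max(v2-45,0),u2+50,v2+30),8);print(u2-50,v2-45)
import pickle;pickle.dump(c,open('w5.pkl','wb'))
E
```

```text
6.65 pos [0.565  0.1221 0.1766] az y -2.3 zax [ 5.0e-04 -1.2e-03 -1.0e+00] F [-0.1  0.6 -2.1] T [-0.07  0.04  0.04] w 0.0245 J [-0.79  0.26  0.6   1.65 -0.15  1.28 -0.21]
280.4465264515344 199.39134473809142 [0.56498737 0.12211397 0.066593  ] [279.77062393 187.84681622]
230 154
```

View pics/w5.png

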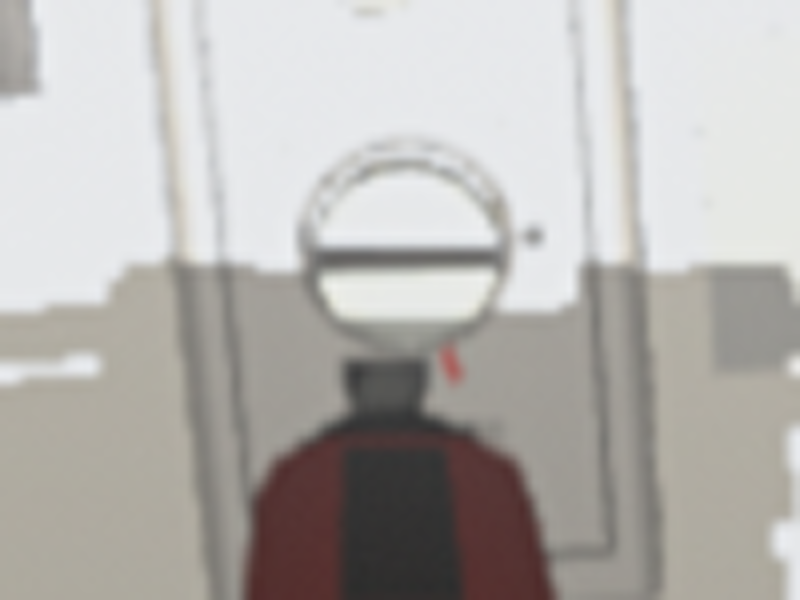

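Slot centre is at (281.0,186.1) and blade end at (278.1,199.1), both horizontal in the image, so they are parallel.

```bash
python3 - <<'E'
from h import *
import pickle;c=pickle.load(open('w5.pkl','rb'))
s=at('wrist',230+408/8,154+257/8,.038,c)
for z in(.0645,.0666,.0685):
  t=at('wrist',230+385/8,154+361/8,z,c);print(s,t,s-t)
a=at('wrist',230+318/8,154+258/8,.038,c);b=at('wrist',230+500/8,154+256/8,.038,c);print(b-a)
a=at('wrist',230+343/8,154+362/8,.066,c);b=at('wrist',230+427/8,154+360/8,.066,c);print(b-a)
E
```

```text
[0.56582967 0.12874282 0.038     ] [0.56278203 0.1219331  0.0645    ] [ 0.00304765  0.00680972 -0.0265    ]
[0.56582967 0.12874282 0.038     ] [0.56282072 0.12246678 0.0666    ] [ 0.00300896  0.00627604 -0.0286    ]
[0.56582967 0.12874282 0.038     ] [0.56285572 0.12294964 0.0685    ] [ 0.00297395  0.00579318 -0.0305    ]
[ 0.02319058 -0.00072635  0.        ]
[ 0.00988166 -0.00018023  0.        ]
```

Call:
apply_moves([
  {"translation": [0.003, 0.0063, -0.01], "turn": [0.001, 0, 0], "hand": 0.015},
  {"translation": [0, 0, -0.011], "turn": [0, 0, 0], "hand": 0.015},
  {"translation": [0, 0, 0], "turn": [0, 0, 0], "hand": 0.015},
])

```text
time: 7.0
ee_pos: [0.5714, 0.1247, 0.1585]
eef_rot: [0.724, 0.689, 0.003, 0.002]
ft_force: [-1.0, 0.2, -0.6]
width: 0.0243
```

```bash
python3 st.py; python3 - <<'E'
from h import *
t=readout.read_state()['ee_pos'].copy();t[2]-=.11
c=calibration('wrist')
u2,v2=proj('wrist',t,c);print(u2,v2,t, proj('wrist',[.5658,.1287,.038],c))
u2,v2=int(u2),int(v2)
save('wrist','w6',(u2-40,max(v2-30,0),u2+40,v2+30),10);print(u2-40,v2-30)
import pickle;pickle.dump(c,open('w6.pkl','wb'))
E
```

```text
7.0 pos [0.5714 0.1247 0.1585] az y -2.8 zax [ 7.3e-03  3.0e-04 -1.0e+00] F [-1.   0.2 -0.6] T [-0.15  0.06  0.02] w 0.0243 J [-0.79  0.29  0.6   1.66 -0.17  1.24 -0.21]
279.66543970584064 199.5878217755826 [0.57139362 0.12469425 0.04854914] [273.63236857 193.19891975]
239 169
```

View pics/w6.png

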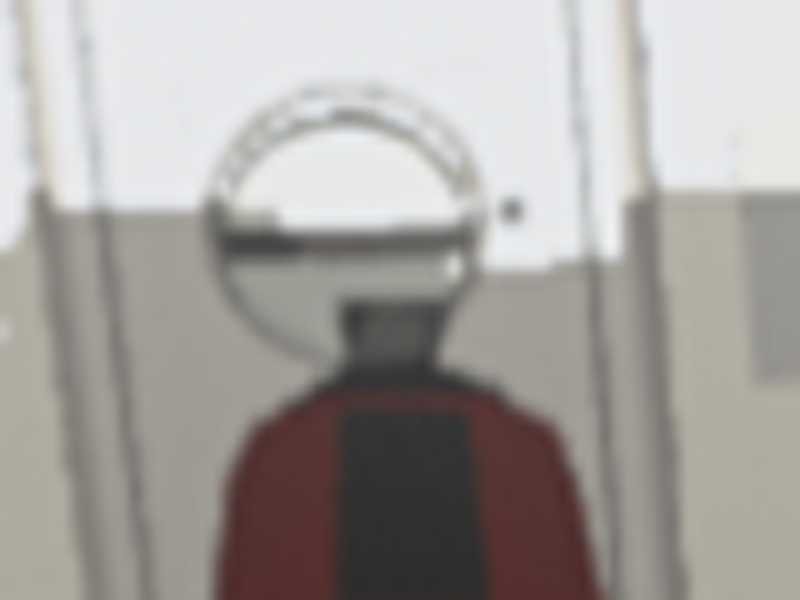

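```bash
cat > off.py <<'E'
from h import *
import pickle,sys
n,x0,y0,k,tu,tv,su,sv,tz=sys.argv[1],*map(float,sys.argv[2:])
c=pickle.load(open(n+'.pkl','rb'))
s=at('wrist',x0+su/k,y0+sv/k,.038,c);t=at('wrist',x0+tu/k,y0+tv/k,tz,c);print('slot',s,'tip',t,'diff',s-t)
E
python3 off.py w6 239 169 10 394 303 348 241 .0485;python3 off.py w6 239 169 10 394 303 348 241 .0475
```

```text
slot [0.56596761 0.12878944 0.038     ] tip [0.57022094 0.12502384 0.0485    ] diff [-0.00425334  0.0037656  -0.0105    ]
slot [0.56596761 0.12878944 0.038     ] tip [0.57020785 0.12477087 0.0475    ] diff [-0.00424025  0.00401857 -0.0095    ]
```

Call:
apply_moves([
  {"translation": [-0.0034, 0.0038, 0], "turn": [0, 0.007, 0.01], "hand": 0.015},
  {"translation": [0, 0, 0], "turn": [0, 0, 0], "hand": 0.015},
])

```text
time: 7.25
ee_pos: [0.5682, 0.1287, 0.1596]
eef_rot: [0.721, 0.693, 0.0, -0.0]
ft_force: [0.0, 0.0, -0.7]
width: 0.0246
```

```bash
python3 st.py
```

```text
7.25 pos [0.5682 0.1287 0.1596] az y -2.2 zax [ 6.e-04  7.e-04 -1.e+00] F [ 0.   0.  -0.7] T [-0.12  0.05  0.03] w 0.0246 J [-0.79  0.29  0.59  1.66 -0.17  1.25 -0.2 ]
```

Call:
apply_moves([
  {"translation": [0, 0, -0.005], "turn": [0, 0, 0], "hand": 0.015},
  {"translation": [0, 0, -0.003], "turn": [0, 0, 0], "hand": 0.015},
  {"translation": [0, 0, 0], "turn": [0, 0, 0], "hand": 0.015},
])

```text
time: 7.55
ee_pos: [0.5684, 0.1289, 0.1515]
eef_rot: [0.721, 0.693, 0.001, 0.0]
ft_force: [0.1, 0.3, -0.9]
width: 0.0245
```

```bash
python3 st.py;  python3 - <<'E'
from h import *
t=readout.read_state()['ee_pos'].copy();t[2]-=.11
c=calibration('wrist')
u2,v2=proj('wrist',t,c);print(u2,v2,t, proj('wrist',[.5659,.1288,.038],c))
u2,v2=int(u2),int(v2)
save('wrist','w7',(u2-40,max(v2-30,0),u2+40,v2+30),10);print(u2-40,v2-30)
import pickle;pickle.dump(c,open('w7.pkl','wb'))
E
```

```text
7.55 pos [0.5684 0.1289 0.1515] az y -2.2 zax [ 0.0014  0.0011 -1.    ] F [ 0.1  0.3 -0.9] T [-0.11  0.04  0.02] w 0.0245 J [-0.79  0.29  0.59  1.67 -0.17  1.23 -0.2 ]
280.35446890805764 199.623539940875 [0.56836424 0.12891709 0.04147155] [277.76634135 198.94776845]
240 169
```

View pics/w7.png

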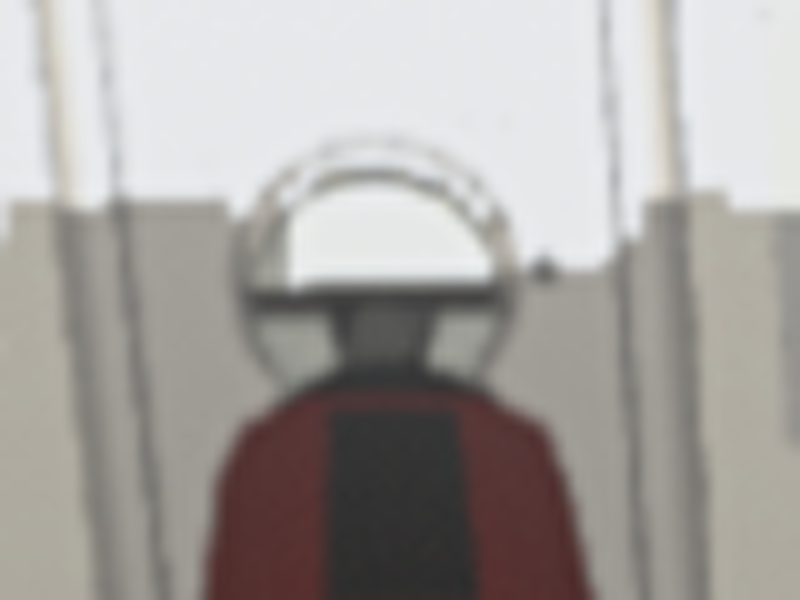

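The blade is over the slot, laterally within about 0.4 mm (slot row ~298, blade centre column 384 against slot centre 380). Lowering gently.

Call:
apply_moves([
  {"translation": [0, -0.0003, -0.003], "turn": [0, 0, 0], "hand": 0.015},
  {"translation": [0, 0, -0.002], "turn": [0, 0, 0], "hand": 0.015},
])

```text
time: 7.8
ee_pos: [0.5686, 0.1285, 0.1466]
eef_rot: [0.721, 0.693, 0.001, 0.0]
ft_force: [-0.0, 0.0, -0.8]
width: 0.0249
```

Call:
apply_moves([
  {"translation": [0, 0, -0.002], "turn": [0, 0, 0], "hand": 0.015},
])

```text
time: 7.9
ee_pos: [0.5686, 0.1285, 0.1444]
eef_rot: [0.721, 0.693, 0.001, 0.0]
ft_force: [0.3, 0.5, 1.8]
width: 0.0245
```

Call:
apply_moves([
  {"translation": [0, 0, -0.002], "turn": [0, 0, 0], "hand": 0.015},
])

```text
time: 8.0
ee_pos: [0.5687, 0.1285, 0.1424]
eef_rot: [0.721, 0.693, 0.001, 0.0]
ft_force: [-0.7, -0.5, 1.6]
width: 0.0243
```

```bash
python3 st.py
```

```text
8.0 pos [0.5687 0.1285 0.1424] az y -2.2 zax [ 0.0022  0.0014 -1.    ] F [-0.7 -0.5  1.6] T [-0.06  0.22  0.05] w 0.0243 J [-0.79  0.3   0.59  1.68 -0.18  1.21 -0.2 ]
```

Call:
apply_moves([
  {"translation": [0, 0, -0.0008], "turn": [0, 0, 0], "hand": 0.015},
])

```text
time: 8.1
ee_pos: [0.5688, 0.1285, 0.1416]
eef_rot: [0.721, 0.693, 0.001, 0.0]
ft_force: [0.0, -0.5, 2.0]
width: 0.0243
```

Call:
apply_moves([
  {"translation": [0, 0, -0.0008], "turn": [0, 0, 0], "hand": 0.015},
])

```text
time: 8.2
ee_pos: [0.5689, 0.1286, 0.1409]
eef_rot: [0.721, 0.693, 0.001, 0.0]
ft_force: [-1.3, 0.1, 1.9]
width: 0.0246
```

Call:
apply_moves([
  {"translation": [0, 0, -0.0008], "turn": [0, 0, 0], "hand": 0.015},
])

```text
time: 8.3
ee_pos: [0.5689, 0.1286, 0.1403]
eef_rot: [0.721, 0.693, 0.002, 0.0]
ft_force: [-0.5, 0.2, 2.3]
width: 0.0245
```

Call:
apply_moves([
  {"translation": [-0.0003, 0, -0.0008], "turn": [0, 0, 0], "hand": 0.015},
])

```text
time: 8.4
ee_pos: [0.5687, 0.1286, 0.1396]
eef_rot: [0.721, 0.693, 0.002, 0.0]
ft_force: [0.0, -0.6, 1.9]
width: 0.0244
```

Call:
apply_moves([
  {"translation": [0, 0, -0.0008], "turn": [0, 0, 0], "hand": 0.015},
])

```text
time: 8.5
ee_pos: [0.5688, 0.1286, 0.1389]
eef_rot: [0.721, 0.693, 0.002, 0.0]
ft_force: [-1.5, -0.3, 3.0]
width: 0.0245
```

Call:
apply_moves([
  {"translation": [0, 0, -0.0008], "turn": [0, 0, 0], "hand": 0.015},
])

```text
time: 8.6
ee_pos: [0.5689, 0.1286, 0.1382]
eef_rot: [0.721, 0.693, 0.002, 0.0]
ft_force: [-0.4, -0.5, 2.6]
width: 0.0242
```

Call:
apply_moves([
  {"translation": [0, 0, -0.0008], "turn": [0, 0, 0], "hand": 0.015},
])

```text
time: 8.7
ee_pos: [0.5689, 0.1286, 0.1374]
eef_rot: [0.721, 0.693, 0.002, 0.0]
ft_force: [-1.2, 0.6, 3.1]
width: 0.0245
```

Call:
apply_moves([
  {"translation": [-0.0003, 0, -0.0008], "turn": [0, 0.001, 0], "hand": 0.015},
])

```text
time: 8.8
ee_pos: [0.5687, 0.1287, 0.1367]
eef_rot: [0.721, 0.693, 0.002, 0.0]
ft_force: [-0.7, -0.1, 3.8]
width: 0.0245
```

Call:
apply_moves([
  {"translation": [0, 0, -0.0008], "turn": [0, 0.001, 0], "hand": 0.015},
])

```text
time: 8.9
ee_pos: [0.5689, 0.1287, 0.136]
eef_rot: [0.721, 0.693, 0.002, -0.0]
ft_force: [0.1, 0.1, 4.1]
width: 0.024
```

Call:
apply_moves([
  {"translation": [0, 0, -0.0008], "turn": [0, 0, 0], "hand": 0.015},
])

```text
time: 9.0
ee_pos: [0.5691, 0.1287, 0.1355]
eef_rot: [0.721, 0.693, 0.002, -0.0]
ft_force: [-0.5, -0.6, 8.1]
width: 0.0244
```

Call:
apply_moves([
  {"translation": [0, 0, -0.0008], "turn": [0, 0, 0], "hand": 0.015},
])

```text
time: 9.1
ee_pos: [0.5695, 0.1288, 0.1353]
eef_rot: [0.721, 0.693, 0.002, -0.0]
ft_force: [-2.5, -0.3, 11.1]
width: 0.0245
```

```bash
python3 st.py
```

```text
9.1 pos [0.5695 0.1288 0.1353] az y -2.2 zax [ 0.0031  0.0031 -1.    ] F [-2.5 -0.3 11.1] T [-0.19  0.97  0.  ] w 0.0245 J [-0.79  0.31  0.59  1.69 -0.18  1.2  -0.19]
```

Hard stop at TCP z ≈0.1357, about 8.7 mm down. Backing off to just above the spring force.

Call:
apply_moves([
  {"translation": [-0.0004, 0, 0.0005], "turn": [0, 0.002, 0], "hand": 0.015},
])

```text
time: 9.2
ee_pos: [0.5691, 0.1288, 0.136]
eef_rot: [0.721, 0.693, 0.002, -0.001]
ft_force: [-0.4, -0.7, 3.0]
width: 0.0245
```

Call:
apply_moves([
  {"translation": [0, 0, 0], "turn": [0, 0, -0.06], "hand": 0.015},
])

```text
time: 9.3
ee_pos: [0.5692, 0.1287, 0.1362]
eef_rot: [0.741, 0.671, 0.002, -0.001]
ft_force: [-1.1, -0.6, 4.2]
width: 0.0247
```

```bash
python3 st.py
```

```text
9.3 pos [0.5692 0.1287 0.1362] az y -5.7 zax [ 0.0014  0.0033 -1.    ] F [-1.1 -0.6  4.2] T [-0.24  0.29 -0.01] w 0.0247 J [-0.79  0.31  0.6   1.69 -0.19  1.2  -0.25]
```

Call:
apply_moves([
  {"translation": [-0.0004, -0.0003, -0.0004], "turn": [0, 0, -0.08], "hand": 0.015},
])

```text
time: 9.4
ee_pos: [0.569, 0.1284, 0.1359]
eef_rot: [0.768, 0.64, 0.002, -0.001]
ft_force: [0.5, -0.4, 4.3]
width: 0.0246
```

Call:
apply_moves([
  {"translation": [-0.0004, -0.0003, 0], "turn": [0, 0, -0.08], "hand": 0.015},
])

```text
time: 9.5
ee_pos: [0.5688, 0.128, 0.136]
eef_rot: [0.794, 0.607, 0.002, -0.0]
ft_force: [-0.1, 0.4, 3.1]
width: 0.0246
```

```bash
python3 st.py
```

```text
9.5 pos [0.5688 0.128  0.136 ] az y -15.2 zax [ 0.0028  0.003  -1.    ] F [-0.1  0.4  3.1] T [-0.18  0.18  0.04] w 0.0246 J [-0.81  0.31  0.62  1.69 -0.2   1.2  -0.41]
```

Call:
apply_moves([
  {"translation": [-0.0003, -0.0003, -0.0004], "turn": [0, 0, -0.08], "hand": 0.015},
])

```text
time: 9.6
ee_pos: [0.5688, 0.1277, 0.1358]
eef_rot: [0.819, 0.574, 0.002, -0.0]
ft_force: [-0.2, -0.6, 5.0]
width: 0.0248
```

Call:
apply_moves([
  {"translation": [-0.0003, -0.0003, -0.0002], "turn": [0, 0, -0.08], "hand": 0.015},
])

```text
time: 9.7
ee_pos: [0.5687, 0.1274, 0.1359]
eef_rot: [0.842, 0.539, 0.003, -0.0]
ft_force: [-1.4, -0.3, 4.9]
width: 0.0241
```

```bash
python3 st.py
```

```text
9.7 pos [0.5687 0.1274 0.1359] az y -24.8 zax [ 0.0044  0.0028 -1.    ] F [-1.4 -0.3  4.9] T [-0.17  0.38  0.01] w 0.0241 J [-0.84  0.31  0.65  1.69 -0.21  1.2  -0.56]
```

Call:
apply_moves([
  {"translation": [-0.0006, -0.0003, -0.0003], "turn": [-0.002, 0.003, -0.1], "hand": 0.015},
])

```text
time: 9.8
ee_pos: [0.5684, 0.1271, 0.1358]
eef_rot: [0.869, 0.495, 0.001, 0.0]
ft_force: [0.0, -0.4, 5.0]
width: 0.0244
```

Call:
apply_moves([
  {"translation": [-0.0006, -0.0003, -0.0003], "turn": [0, 0, -0.1], "hand": 0.015},
])

```text
time: 9.9
ee_pos: [0.5682, 0.1269, 0.1358]
eef_rot: [0.894, 0.449, 0.002, 0.0]
ft_force: [-0.3, 0.2, 5.3]
width: 0.0245
```

```bash
python3 st.py
```

```text
9.9 pos [0.5682 0.1269 0.1358] az y -36.7 zax [ 3.2e-03  7.0e-04 -1.0e+00] F [-0.3  0.2  5.3] T [-0.16  0.2   0.04] w 0.0245 J [-0.86  0.32  0.69  1.7  -0.22  1.2  -0.76]
```

Call:
apply_moves([
  {"translation": [-0.0006, -0.0003, -0.0003], "turn": [0, 0.002, -0.1], "hand": 0.015},
])

```text
time: 10.0
ee_pos: [0.568, 0.1266, 0.1359]
eef_rot: [0.916, 0.402, 0.001, 0.0]
ft_force: [-0.4, -0.2, 4.9]
width: 0.0247
```

Call:
apply_moves([
  {"translation": [-0.0006, -0.0003, -0.0003], "turn": [0, 0, -0.1], "hand": 0.015},
])

```text
time: 10.1
ee_pos: [0.5678, 0.1263, 0.1358]
eef_rot: [0.935, 0.353, 0.002, 0.0]
ft_force: [-0.3, -0.7, 4.0]
width: 0.0243
```

Call:
apply_moves([
  {"translation": [-0.0006, -0.0002, -0.0003], "turn": [0, 0, -0.1], "hand": 0.015},
])

```text
time: 10.2
ee_pos: [0.5676, 0.1261, 0.1358]
eef_rot: [0.953, 0.304, 0.002, 0.0]
ft_force: [-0.5, 0.0, 5.0]
width: 0.0246
```

```bash
python3 st.py
```

```text
10.2 pos [0.5676 0.1261 0.1358] az y -54.6 zax [ 3.9e-03  5.0e-04 -1.0e+00] F [-0.5  0.   5. ] T [-0.12  0.39  0.02] w 0.0246 J [-0.91  0.33  0.74  1.7  -0.24  1.2  -1.06]
```

Call:
apply_moves([
  {"translation": [-0.0006, 0.0003, -0.0004], "turn": [0, 0.002, -0.1], "hand": 0.015},
])

```text
time: 10.3
ee_pos: [0.5674, 0.1263, 0.1358]
eef_rot: [0.967, 0.254, 0.001, 0.0]
ft_force: [-0.1, -1.3, 6.0]
width: 0.0243
```

Call:
apply_moves([
  {"translation": [-0.0006, 0.0001, -0.0003], "turn": [0, 0, -0.1], "hand": 0.015},
])

```text
time: 10.4
ee_pos: [0.5672, 0.1261, 0.1358]
eef_rot: [0.979, 0.203, 0.002, 0.0]
ft_force: [0.2, -0.8, 5.0]
width: 0.0244
```

Call:
apply_moves([
  {"translation": [-0.0004, 0, -0.0003], "turn": [0, 0, -0.1], "hand": 0.015},
])

```text
time: 10.5
ee_pos: [0.5671, 0.1259, 0.1358]
eef_rot: [0.988, 0.152, 0.002, 0.001]
ft_force: [-1.3, -1.1, 4.7]
width: 0.0248
```

```bash
python3 st.py
```

```text
10.5 pos [0.5671 0.1259 0.1358] az y -72.5 zax [ 4.2e-03 -8.0e-04 -1.0e+00] F [-1.3 -1.1  4.7] T [-0.26  0.53  0.03] w 0.0248 J [-0.95  0.34  0.8   1.7  -0.26  1.2  -1.35]
```

Call:
apply_moves([
  {"translation": [-0.0006, 0.0004, -0.0003], "turn": [0, 0.002, -0.06], "hand": 0.015},
])

```text
time: 10.6
ee_pos: [0.5667, 0.1261, 0.1358]
eef_rot: [0.993, 0.12, 0.001, 0.001]
ft_force: [-0.9, -1.2, 5.8]
width: 0.0246
```

Call:
apply_moves([
  {"translation": [-0.0004, 0.0002, -0.0003], "turn": [0, 0, -0.06], "hand": 0.015},
])

```text
time: 10.7
ee_pos: [0.5666, 0.1259, 0.1358]
eef_rot: [0.996, 0.089, 0.002, 0.001]
ft_force: [-1.0, -0.8, 5.3]
width: 0.0243
```

```bash
python3 st.py
```

```text
10.7 pos [0.5666 0.1259 0.1358] az y -79.8 zax [ 0.0033 -0.0017 -1.    ] F [-1.  -0.8  5.3] T [-0.46  0.45  0.06] w 0.0243 J [-0.97  0.35  0.82  1.7  -0.27  1.21 -1.47]
```

Call:
apply_moves([
  {"translation": [-0.0003, 0.0003, -0.0002], "turn": [0, 0.002, -0.04], "hand": 0.015},
])

```text
time: 10.8
ee_pos: [0.5666, 0.1259, 0.1358]
eef_rot: [0.998, 0.067, 0.001, 0.001]
ft_force: [-1.3, -1.0, 4.8]
width: 0.0244
```

```bash
python3 st.py
```

```text
10.8 pos [0.5666 0.1259 0.1358] az y -82.3 zax [ 0.0017 -0.0022 -1.    ] F [-1.3 -1.   4.8] T [-0.48  0.45  0.03] w 0.0244 J [-0.97  0.35  0.83  1.7  -0.27  1.21 -1.51]
```

Call:
apply_moves([
  {"translation": [-0.0003, 0.0003, -0.0002], "turn": [0, 0, -0.03], "hand": 0.015},
])

```text
time: 10.9
ee_pos: [0.5665, 0.1259, 0.1358]
eef_rot: [0.999, 0.052, 0.001, 0.001]
ft_force: [-0.7, -1.0, 5.7]
width: 0.0246
```

```bash
python3 st.py
```

```text
10.9 pos [0.5665 0.1259 0.1358] az y -84.1 zax [ 0.002  -0.0026 -1.    ] F [-0.7 -1.   5.7] T [-0.41  0.54 -0.02] w 0.0246 J [-0.98  0.35  0.84  1.7  -0.28  1.21 -1.54]
```

Call:
apply_moves([
  {"translation": [-0.0002, 0.0003, -0.0002], "turn": [0, 0, -0.04], "hand": 0.015},
])

```text
time: 11.0
ee_pos: [0.5665, 0.1259, 0.1358]
eef_rot: [1.0, 0.031, 0.001, 0.002]
ft_force: [-1.5, -1.3, 5.3]
width: 0.0243
```

```bash
python3 st.py
```

```text
11.0 pos [0.5665 0.1259 0.1358] az y -86.5 zax [ 0.0021 -0.003  -1.    ] F [-1.5 -1.3  5.3] T [-0.37  0.57  0.05] w 0.0243 J [-0.98  0.35  0.85  1.7  -0.28  1.21 -1.58]
```

Call:
apply_moves([
  {"translation": [0, 0, 0], "turn": [0, 0, 0], "hand": 0.015},
])

```text
time: 11.1
ee_pos: [0.5666, 0.1257, 0.1359]
eef_rot: [1.0, 0.03, 0.001, 0.002]
ft_force: [-0.8, 0.2, 5.8]
width: 0.0243
```

```bash
python3 st.py;  python3 - <<'E'
from h import *
t=readout.read_state()['ee_pos'].copy();t[2]-=.11
c=calibration('wrist')
u2,v2=proj('wrist',t,c).astype(int)
save('wrist','w8',(u2-40,max(v2-30,0),u2+40,v2+30),10);print(u2-40,v2-30)
E
```

```text
11.1 pos [0.5666 0.1257 0.1359] az y -86.6 zax [ 0.0022 -0.0033 -1.    ] F [-0.8  0.2  5.8] T [-0.14  0.57  0.  ] w 0.0243 J [-0.99  0.36  0.85  1.7  -0.28  1.21 -1.58]
240 170
```

View pics/w8.png

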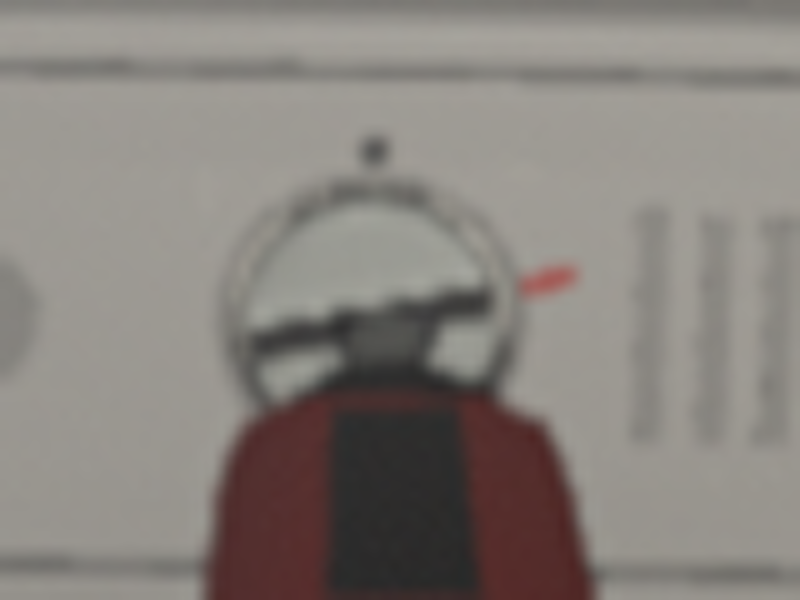

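The slot now points at the red lock mark. It reads about 11° behind the tool's −86.6°, so about −75°, which matches turn 1.36. The slack explains the lag. I'll unwind the slack slightly and lift out straight.

Call:
apply_moves([
  {"translation": [0, 0, 0], "turn": [0, 0, 0.1], "hand": 0.015},
  {"translation": [0, 0, 0.002], "turn": [0, 0, 0], "hand": 0.015},
  {"translation": [0, 0, 0.003], "turn": [0, 0, 0], "hand": 0.015},
  {"translation": [0, 0, 0.005], "turn": [0, 0, 0], "hand": 0.015},
  {"translation": [0, 0, 0.01], "turn": [0, 0, 0], "hand": 0.015},
])

```text
time: 11.65
ee_pos: [0.5652, 0.1256, 0.155]
eef_rot: [0.997, 0.079, -0.001, 0.002]
ft_force: [0.1, 0.2, -0.6]
width: 0.0247
```

Call:
apply_moves([
  {"translation": [0, 0, 0.02], "turn": [0, 0, 0], "hand": 0.015},
  {"translation": [0, 0, 0.03], "turn": [0, 0, 0.1], "hand": 0.015},
  {"translation": [0, 0, 0.03], "turn": [0, 0, 0.14], "hand": 0.015},
  {"translation": [0, 0, 0.02], "turn": [0, 0, 0.14], "hand": 0.015},
  {"translation": [0, 0, 0], "turn": [0, 0, 0.14], "hand": 0.015},
])

```text
time: 12.15
ee_pos: [0.565, 0.1252, 0.2627]
eef_rot: [0.941, 0.338, 0.001, 0.004]
ft_force: [-0.3, -0.4, -1.3]
width: 0.0246
```

```bash
python3 st.py;  python3 - <<'E'
from h import *
u,v=proj('wrist',[.566,.1285,.03]).astype(int);print(u,v)
save('wrist','w9',(max(u-80,0),max(v-60,0),u+80,v+60),5)
E
```

```text
12.15 pos [0.565  0.1252 0.2627] az y -50.5 zax [ 0.0051 -0.0061 -1.    ] F [-0.3 -0.4 -1.3] T [-0.09  0.18  0.02] w 0.0246 J [-0.95  0.24  0.78  1.52 -0.16  1.45 -1.04]
277 174
```

View pics/w9.png

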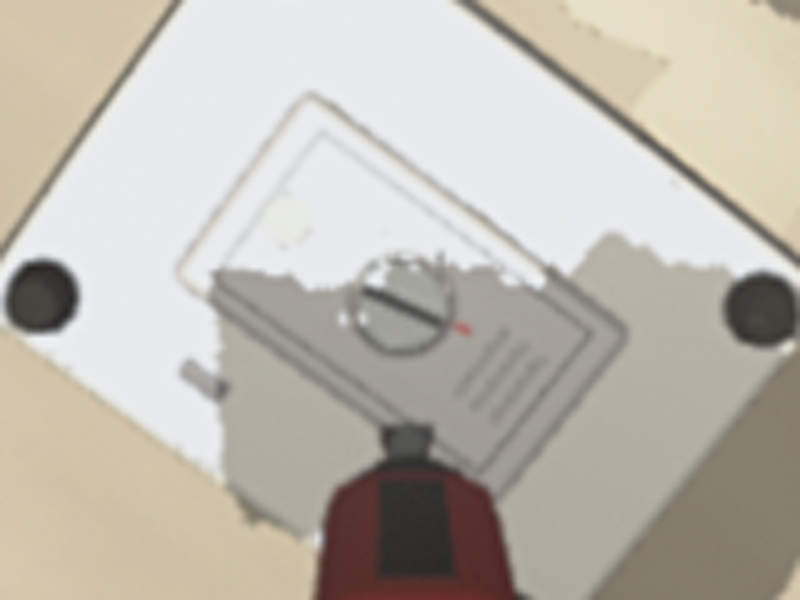

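The slot points at the red mark and the screw stays down. From the image slope its azimuth is about −75°, so it is locked. The blade is free and unslipped in the hand. Returning to the rack.

Call:
apply_moves([
  {"translation": [-0.012, -0.038, 0], "turn": [0, 0, 0.135], "hand": 0.015},
  {"translation": [-0.012, -0.038, 0], "turn": [0, 0, 0.135], "hand": 0.015},
  {"translation": [-0.012, -0.038, 0], "turn": [0, 0, 0.135], "hand": 0.015},
  {"translation": [-0.012, -0.038, 0], "turn": [0, 0, 0.135], "hand": 0.015},
  {"translation": [-0.012, -0.038, 0], "turn": [0, 0, 0.135], "hand": 0.015},
])

```text
time: 12.7
ee_pos: [0.5021, -0.0645, 0.2613]
eef_rot: [0.769, 0.64, 0.002, 0.003]
ft_force: [1.0, 0.3, -0.4]
width: 0.0241
```

Call:
apply_moves([
  {"translation": [-0.012, -0.038, 0], "turn": [0, 0, 0.135], "hand": 0.015},
  {"translation": [-0.012, -0.038, 0], "turn": [0, 0, 0.135], "hand": 0.015},
  {"translation": [-0.012, -0.03, 0], "turn": [0, 0, 0.135], "hand": 0.015},
  {"translation": [-0.005, -0.01, 0], "turn": [0, 0, 0.135], "hand": 0.015},
  {"translation": [0, 0, 0], "turn": [0, 0, 0.135], "hand": 0.015},
])

```text
time: 13.2
ee_pos: [0.4548, -0.1922, 0.2618]
eef_rot: [0.515, 0.857, 0.004, 0.001]
ft_force: [-0.7, 0.3, -0.3]
width: 0.0244
```

```bash
python3 st.py
```

```text
13.2 pos [ 0.4548 -0.1922  0.2618] az y 28.0 zax [ 0.0065  0.0055 -1.    ] F [-0.7  0.3 -0.3] T [ 0.01  0.02 -0.04] w 0.0244 J [-0.68 -0.06  0.98  1.74  0.04  1.43  0.78]
```

Call:
apply_moves([
  {"translation": [0.0005, -0.0215, -0.02], "turn": [-0.005, 0.006, 0.005], "hand": 0.015},
  {"translation": [0, 0, -0.02], "turn": [0, 0, 0], "hand": 0.015},
  {"translation": [0, 0, 0], "turn": [0, 0, 0], "hand": 0.015},
])

```text
time: 13.5
ee_pos: [0.4546, -0.2154, 0.2215]
eef_rot: [0.516, 0.857, 0.001, 0.0]
ft_force: [-0.6, 0.4, -0.7]
width: 0.0248
```

```bash
python3 st.py
```

```text
13.5 pos [ 0.4546 -0.2154  0.2215] az y 27.9 zax [ 0.0018  0.0021 -1.    ] F [-0.6  0.4 -0.7] T [-0.02  0.   -0.03] w 0.0248 J [-0.65  0.02  1.04  1.78 -0.02  1.34  0.88]
```

Call:
apply_moves([
  {"translation": [0.001, 0.0016, -0.015], "turn": [-0.002, 0.002, 0.005], "hand": 0.015},
  {"translation": [0, 0, -0.01], "turn": [0, 0, 0], "hand": 0.015},
  {"translation": [0, 0, 0], "turn": [0, 0, 0], "hand": 0.015},
])

```text
time: 13.8
ee_pos: [0.4558, -0.2138, 0.1976]
eef_rot: [0.517, 0.856, 0.0, 0.0]
ft_force: [-0.5, 0.6, -1.4]
width: 0.0246
```

```bash
python3 st.py
```

```text
13.8 pos [ 0.4558 -0.2138  0.1976] az y 27.8 zax [ 4.e-04  3.e-04 -1.e+00] F [-0.5  0.6 -1.4] T [0.03 0.01 0.01] w 0.0246 J [-0.64  0.06  1.04  1.82 -0.05  1.29  0.9 ]
```

Now into the hole: 1 cm rows with force checks.

Call:
apply_moves([
  {"translation": [0, 0, -0.009], "turn": [0, 0, 0], "hand": 0.015},
  {"translation": [0, 0, -0.006], "turn": [0, 0, 0], "hand": 0.015},
])

```text
time: 14.0
ee_pos: [0.4568, -0.2139, 0.1834]
eef_rot: [0.517, 0.856, 0.001, 0.001]
ft_force: [0.5, 0.2, -0.7]
width: 0.0249
```

Call:
apply_moves([
  {"translation": [0, 0, -0.006], "turn": [0, 0, 0], "hand": 0.015},
  {"translation": [0, 0, -0.006], "turn": [0, 0, 0], "hand": 0.015},
])

```text
time: 14.2
ee_pos: [0.457, -0.2139, 0.1709]
eef_rot: [0.517, 0.856, 0.001, 0.001]
ft_force: [-0.1, 0.6, -0.7]
width: 0.0247
```

```bash
python3 st.py
```

```text
14.2 pos [ 0.457  -0.2139  0.1709] az y 27.7 zax [ 3.6e-03  5.0e-04 -1.0e+00] F [-0.1  0.6 -0.7] T [-0.02  0.03  0.01] w 0.0247 J [-0.62  0.09  1.04  1.86 -0.09  1.24  0.93]
```

Call:
apply_moves([
  {"translation": [-0.0016, 0, -0.01], "turn": [0, 0.003, 0.005], "hand": 0.015},
  {"translation": [0, 0, -0.012], "turn": [0, 0, 0], "hand": 0.015},
  {"translation": [0, 0, -0.012], "turn": [0, 0, 0], "hand": 0.015},
  {"translation": [0, 0, -0.006], "turn": [0, 0, 0], "hand": 0.015},
  {"translation": [0, 0, 0], "turn": [0, 0, 0], "hand": 0.015},
])

```text
time: 14.7
ee_pos: [0.4543, -0.2137, 0.126]
eef_rot: [0.515, 0.857, -0.0, -0.001]
ft_force: [0.5, -0.3, -1.5]
width: 0.0247
```

```bash
python3 st.py
```

```text
14.7 pos [ 0.4543 -0.2137  0.126 ] az y 28.0 zax [-1.9e-03  5.0e-04 -1.0e+00] F [ 0.5 -0.3 -1.5] T [-0.04 -0.02 -0.04] w 0.0247 J [-0.59  0.17  1.03  1.91 -0.16  1.15  0.99]
```

Call:
apply_moves([
  {"translation": [0.0007, 0, -0.0015], "turn": [0, -0.002, 0], "hand": 0.015},
])

```text
time: 14.8
ee_pos: [0.4551, -0.2139, 0.1244]
eef_rot: [0.515, 0.857, 0.0, -0.0]
ft_force: [0.6, -0.2, -1.0]
width: 0.0245
```

Call:
apply_moves([
  {"translation": [0, 0, -0.0007], "turn": [0, 0, 0], "hand": 0.015},
])

```text
time: 14.9
ee_pos: [0.4552, -0.2139, 0.1238]
eef_rot: [0.515, 0.857, 0.0, 0.0]
ft_force: [-0.1, 0.0, -0.9]
width: 0.0242
```

Call:
apply_moves([
  {"translation": [0, 0, -0.0007], "turn": [0, 0, 0], "hand": 0.015},
])

```text
time: 15.0
ee_pos: [0.4555, -0.2142, 0.1236]
eef_rot: [0.515, 0.857, 0.0, 0.0]
ft_force: [-2.3, -0.1, 9.1]
width: 0.0241
```

```bash
python3 st.py
```

```text
15.0 pos [ 0.4555 -0.2142  0.1236] az y 27.9 zax [ 8.e-04 -1.e-04 -1.e+00] F [-2.3 -0.1  9.1] T [0.04 0.77 0.01] w 0.0241 J [-0.58  0.17  1.03  1.92 -0.16  1.14  1.  ]
```

Handle bottom is on the rack at z 0.1237, the same as at pickup. Back off a touch, then open slowly.

Call:
apply_moves([
  {"translation": [-0.0002, 0, 0.0002], "turn": [0, 0, 0], "hand": 0.03},
  {"translation": [0, 0, 0], "turn": [0, 0, 0], "hand": 0.035},
  {"translation": [0, 0, 0], "turn": [0, 0, 0], "hand": 0.045},
  {"translation": [0, 0, 0], "turn": [0, 0, 0], "hand": 0.06},
  {"translation": [0, 0, 0], "turn": [0, 0, 0], "hand": 0.08},
])

```text
time: 15.5
ee_pos: [0.4563, -0.2143, 0.1248]
eef_rot: [0.515, 0.857, 0.001, 0.001]
ft_force: [-0.2, 0.6, 0.2]
width: 0.0512
```

Call:
apply_moves([
  {"translation": [0, 0, 0], "turn": [0, 0, 0], "hand": 0.08},
  {"translation": [0, 0, 0], "turn": [0, 0, 0], "hand": 0.08},
  {"translation": [0, 0, 0], "turn": [0, 0, 0], "hand": 0.08},
])

```text
time: 15.8
ee_pos: [0.4563, -0.2143, 0.1248]
eef_rot: [0.515, 0.857, 0.001, 0.001]
ft_force: [0.8, -0.4, -0.4]
width: 0.0743
```

```bash
python3 st.py
```

```text
15.8 pos [ 0.4563 -0.2143  0.1248] az y 28.0 zax [ 3.4e-03  1.0e-04 -1.0e+00] F [ 0.8 -0.4 -0.4] T [-0.06  0.04 -0.  ] w 0.0743 J [-0.58  0.17  1.03  1.91 -0.16  1.14  1.  ]
```

Call:
apply_moves([
  {"translation": [0, 0, 0.02], "turn": [0, 0, 0], "hand": 0.08},
  {"translation": [0, 0, 0.03], "turn": [0, 0, 0], "hand": 0.08},
  {"translation": [0, 0, 0.04], "turn": [0, 0, 0], "hand": 0.08},
  {"translation": [0, 0, 0.04], "turn": [0, 0, 0], "hand": 0.08},
  {"translation": [-0.02, 0.04, 0.01], "turn": [0, 0, 0], "hand": 0.08},
])

```text
time: 16.3
ee_pos: [0.435, -0.179, 0.2664]
eef_rot: [0.518, 0.855, -0.003, -0.001]
ft_force: [1.0, 2.8, -1.2]
width: 0.0802
```

Call:
apply_moves([
  {"translation": [-0.01, 0.045, 0], "turn": [0, 0, 0], "hand": 0.08},
  {"translation": [-0.01, 0.045, 0], "turn": [0, 0, 0], "hand": 0.08},
  {"translation": [-0.01, 0.045, 0], "turn": [0, 0, 0], "hand": 0.08},
  {"translation": [0, 0, 0], "turn": [0, 0, 0], "hand": 0.08},
  {"translation": [0, 0, 0], "turn": [0, 0, 0], "hand": 0.08},
])

```text
time: 16.8
ee_pos: [0.4027, -0.0373, 0.2699]
eef_rot: [0.517, 0.856, -0.0, 0.002]
ft_force: [-0.0, -1.2, 0.1]
width: 0.0799
```

```bash
python3 st.py; python3 - <<'E'
from h import *
a=camera('top')[:,:,::-1];b=camera('scene')[:,:,::-1]
c=lambda im,x0,y0,w,h,s:cv2.resize(np.ascontiguousarray(im[y0:y0+h,x0:x0+w]),(w*s,h*s),interpolation=cv2.INTER_CUBIC)
cv2.imwrite('pics/fin.png',np.vstack([np.hstack([c(a,125,165,84,60,5),c(a,275,215,76,60,5)]),np.hstack([c(b,180,160,84,60,5),c(b,240,215,76,60,5)])]))
E
```

```text
16.8 pos [ 0.4027 -0.0373  0.2699] az y 27.7 zax [ 0.0038 -0.0027 -1.    ] F [-0.  -1.2  0.1] T [-0.07  0.08  0.03] w 0.0799 J [-0.8  -0.32  0.63  1.9   0.19  1.5   0.27]
```

The picture limit is reached, so I'll check numerically. I'll compare the red handle's position in both fixed views before and after.

```bash
python3 - <<'E'
from h import *
for n,box in(('top',(275,215,351,275)),('scene',(240,215,316,275))):
    old=cv2.imread(f'pics/raw_{n}0.png');new=np.ascontiguousarray(camera(n)[:,:,::-1])
    for k,im in(('old',old),('new',new)):
        c=im[box[1]:box[3],box[0]:box[2]].astype(int)
        for nm,m in(('red',(c[:,:,2]>80)&(c[:,:,2]>2.2*c[:,:,1])),('blue',(c[:,:,0]>60)&(c[:,:,0]>1.6*c[:,:,2]))):
            y,x=np.nonzero(m);print(n,k,nm,len(x),x.mean().round(2),y.mean().round(2),x.min(),x.max(),y.min(),y.max())
        dk=(c.max(2)<45);y,x=np.nonzero(dk[:,:45] if n=='top' else dk[:,15:40]);print(n,k,'dark',len(x),x.mean().round(2),y.mean().round(2))
E
```

```text
top old red 11 19.36 26.73 16 26 22 32
top old blue 13 59.08 21.54 57 66 17 26
top old dark 42 21.29 26.83
top new red 13 20.69 26.69 16 27 21 32
top new blue 13 59.08 21.54 57 66 17 26
top new dark 42 21.55 26.36
scene old red 14 24.79 20.14 21 29 18 21
scene old blue 13 55.69 38.92 52 62 36 41
scene old dark 152 11.08 23.28
scene new red 16 25.75 20.19 22 30 18 21
scene new blue 14 56.21 38.79 52 63 36 41
scene new dark 139 11.53 23.2
```

```bash
python3 -c "
from bench import order
print(order.close_job())"
```

```text
the job is handed in; nothing more can be done
None
```

The hatch screw is locked, the red screwdriver is back in its rack place, and the job is handed in. The robot clock stood at about 17 s of the 58 s allowed; `close_job` reported no verdict.

- **Pressing and turning:** I seated the blade in the slot and pressed about 8.7 mm until I felt the hard stop. That brief touch was about 12 N by the wrist sensor, below the 20 N limit. I then backed off and turned the screw clockwise with mostly 5–7 N of push. The sensor reads about 1 N of noise.
- **Screw after lifting off:** The wrist picture shows the slot pointing at the red lock mark, at about −75°. That matches a turn of about 1.36 rad, with the blade clear and the screw staying down. The turn is judged from the picture, because the joint itself cannot be read.
- **Screwdriver in the rack:** The handle met the rack top at the same height as at pick-up, about 0.1237 m. In the fixed cameras its dark cap came back within about 0.5 px (roughly 1 mm) of where it started, and its silhouette looks upright. The few thresholded red pixels shifted 1.0–1.3 px, which I put down to changed lighting or a small turn of the handle.
- **Blue screwdriver:** It is unmoved in the top view and within about 0.5 px in the scene view.
- **Not checked:** The picture limit blocked a last look by eye, so the final rack check is by pixel numbers only. I did not measure the bystanders separately, but nothing was moved close to them.

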